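Find the hidden lid release of the gel tank

ROBOT

A 6-joint arm with a two-finger parallel gripper is mounted at the origin on the work surface. World frame = base frame: x ahead of the robot, y to its left, z up, the work surface at z = 0. Lengths are in m, angles in rad, forces in N, time in s.
With the tool pointing down it reaches from about 0.3 to 0.775 m from the base axis. Payload 14.6 kg.
Tool frame: the origin (TCP) lies midway between the tips of the shut fingers; the grasp point (between the pads) lies env.pinch_z behind it (env.pinch_z is the distance from the TCP to the grasp point, in m); z points along the fingers, y is the line along which they close (so a half turn about z gives the same grasp; the last joint's range is limited). The gripper opens to 85 mm and grips with 20 to 120 N. Pads are 22 mm wide; open, the fingers measure 114 mm over their backs; the gripper's body (76 mm by 85 mm) begins 54 mm behind the grasp point. The pads swing forward as they close: fully open they stand 13 mm farther back than shut.
Start: joints at [-1.212, 0.3, 1.521, -0, 1.321, -0.067], TCP at [0.227, -0.501, 0.231] pointing down, gripper open.
Joint ranges: [-3.03, 3.03], [-0.79, 2.21], [0.23, 2.52], [-1.04, 4.18], [0, 3.07], [-2.55, 2.55]. Speed limits (rad/s): [2.22, 2.22, 2.57, 3.14, 3.14, 3.14].

INTERFACE

Orientations are given as a unit quaternion [x, y, z, w].
In Python, from plant import env gives the robot as it stands. Calls block until the motion is done:
- env.move_pose(position, orientation): joint-space move of the TCP to a pose.
- env.line_to(position, ori=None, max_speed=0.15, max_force=None): straight line of the TCP; ori=None keeps the orientation; max_speed is the mean speed in m/s. With max_force (N) it stops when the force on the tool has changed by that much, and returns True; else False.
- env.goto_joints(angles): joint-space move.
- env.let_go() and env.gripper_close(squeeze=None): open the fingers fully, or close them until they stop; squeeze is the grip in N (None keeps the last).
- env.sleep(seconds).
- env.solve_ik(position, orientation): joint angles nearest the present ones, or None.
- env.get_image(name): name is "side" or "top"; returns the picture (400x640x3 uint8, red, green, blue); there is no depth.
- env.calibration(name): a dict with "K" (3x3 intrinsics, pixels), "distortion" ([k1, k2, p1, p2, k3] as OpenCV has them; the pictures are not rectified), "camera_from_world" (4x4, takes a point from world to camera coordinates). Camera axes: x right, y down, z forward; pixel columns grow to the right and rows downward; lengths in m; the calibration is good to about 2 mm. A picture is of the moment at which its call begins. calibration takes no time and is no camera call.
A pose or a line that the arm cannot do raises env.MotionError and nothing moves.
- env.hand_in(): hands the job in; it is judged then, once.
Readings, each from a call of its own:
- env.get_time(): time.
- env.get_q(): joint angles.
- env.get_joint_vel(): joint speeds.
- env.get_effort(): joint torques, N m.
- env.get_ee_pos(): TCP position.
- env.get_orientation(): TCP orientation.
- env.get_wrist_force(): force on the tool from outside, world axes, zero at the start.
- env.get_torque(): the same for the moment, N m.
- env.get_gripper_width(): opening from 0.0 (shut) to 1.0 (fully open).
- env.get_grip_force(): force on a finger pad.
Only numpy, scipy, OpenCV 4.12 (cv2) and the standard library are available. Lean on these libraries where they do the work, as an engineer would, in place of code of your own. Each camera call takes 0.05 s, during which the arm holds its last target. There are 200 camera calls.

TASK

Open the gel tank's lid by its hidden release: set a fingertip on top of the grey rim at its left-hand end (the robot's left), feel along the rim from there to the right until you come to the notch, and press the tab inside the notch fully down so that the lid springs ajar and stays so. Do not touch the lid itself, do not lift or shift the things around the tank, and take the hand away when done.

Things in the scene. Friction and masses are not known exactly. Their poses are not given: they have to be found in the camera images.
- tank: White gel tank fixed to the bench, 220 mm deep (its x) by 340 mm wide (its y). Origin under its centre, on the bench; x points from the front (robot's side) to the back, y to the left end (robot's left), z up. A straight grey rim, 34 mm deep, flat top 85 mm above the bench, runs along the whole front edge (x -110 to -76 mm). Behind it, from x = -66 mm to the hinge at +106 mm, lies the clear lid, top 88 mm up.
- rim_left (a point): Left-hand end of the rim's top (middle of its depth), 85 mm above the bench; axes as the tank's. The first 100 mm of rim from here are always plain.
- rim_right (a point): Right-hand end of the rim's top (middle of its depth), 85 mm above the bench, 340 mm from rim_left. Somewhere between, elsewhere on each tank, one notch interrupts the rim: 44 mm long, open at the front, top and back, 12 mm deep down to the tab inside. Its centre lies 120 to 305 mm from rim_left.
- tab (a joint): Release tab in the notch, grey like the rim, a flat plate 31 mm by 40 mm, top 73 mm above the bench when up; the value is how far it is pressed down in m: 0 up, 0.007 fully down. It takes about 8 N to press, damped, and stays where it is left.
- lid (a joint): Hinged clear lid of the tank: opening angle in rad, 0 shut, about 0.12 ajar. It is linked to the tab and rises as the tab goes down (17 rad per m of tab travel); its front edge then stands about 20 mm higher.
- bottle: Bystander: amber bottle with a blue cap, 60 mm across, 130 mm tall, to the right of the tank; origin at the centre of its underside.
- tipbox: Bystander: blue and white pipette tip box, 85 x 120 x 50 mm, to the right of the tank; origin at the centre of its underside.
- beaker: Bystander: glass beaker, 64 mm across, 75 mm tall, to the left of the tank; origin at the centre of its underside.
- comb: Bystander: white gel comb lying flat in front of the tank, 150 mm long in its y, 30 mm wide, 10 mm high; origin at the underside of its 14 mm wide bar, midway along it.

How it is judged:
On the way, in this order (a step that is already met when the one before it is completed fails the run):
1. a fingertip touches the rim top within 75 mm of its left-hand end, the tab still up (contact force between the fingers and tank above 0.3 N and y of the grasp point in the frame of tank above 0.095 m and value of joint tab below 0.001 m and x of the grasp point in the frame of tank between -0.13 and -0.06 m and z of the grasp point in the frame of tank above 0.085 m), for 0.1 s.
2. it touches the rim top just left of the notch (within 45 mm of its centre), the tab still up ((contact force between the fingers and tank above 0.3 N or contact force between the fingers and rim0 above 0.3 N or contact force between the fingers and rim1 above 0.3 N or contact force between the fingers and rim2 above 0.3 N or contact force between the fingers and rim3 above 0.3 N or contact force between the fingers and rim4 above 0.3 N) and y of the grasp point in the frame of notch between 0 and 0.045 m and value of joint tab below 0.001 m and x of the grasp point in the frame of tank between -0.13 and -0.06 m and z of the grasp point in the frame of tank above 0.085 m), for 0.05 s.
3. a finger in the notch presses the tab down (value of joint tab above 0.0058 m and contact force between the fingers and tab above 0.5 N), for 0.1 s.
At the end, for the whole second after the job is handed in: The tab is down by at least 5.5 of its 7 mm and the lid stands ajar by at least 0.085 rad, at rest; bottle, tip box, beaker and comb are within 20 mm of where they stood (value of joint tab above 0.0055 m and value of joint lid above 0.085 rad and velocity of joint lid below 0.05 rad/s and not (distance of bottle from where it was at the start of the episode above 0.02 m) and not (distance of beaker from where it was at the start of the episode above 0.02 m) and not (distance of tipbox from where it was at the start of the episode above 0.02 m) and not (distance of comb from where it was at the start of the episode above 0.02 m)); the robot touches nothing.
It fails at once if the robot touches the lid (over 1 N) (contact force between any of the arm, the fingers and lid above 1 N).
It fails at once if a bystander is shifted by more than 20 mm or lifted by more than 10 mm (distance of any of bottle, beaker, tipbox, comb from where it was at the start of the episode above 0.02 m or height (world z) of any of bottle, beaker, tipbox, comb above 0.01 m).
It also fails if it takes over 72 s, if anything falls off the work surface, if the arm or the gripper's body presses on something with over 40 N, if the wrist force passes 120 N, or if a joint passes its speed limit or range.

## Working session

There is one attempt and no reset: what is moved stays moved. The work goes in short steps, each a Python script; the robot and the scene stay as the last script left them, time stands still between calls to the robot, and variables do not carry over. Pictures are saved under pics/ and viewed, at most 10 in all, crops included, and the job is handed in when it is done.

```bash
mkdir -p pics; python3 - <<'E'
from plant import env
import cv2
for n in("top","side"):
    cv2.imwrite(f"pics/{n}0.png",env.get_image(n)[:,:,::-1])
    print(n,env.calibration(n))
print(env.pinch_z,env.get_orientation(),env.get_ee_pos(),env.get_time())
E
```

```text
top {'K': array([[431.00133087,   0.        , 316.50368475],
       [  0.        , 431.00133087, 205.73425195],
       [  0.        ,   0.        ,   1.        ]]), 'distortion': array([-0.1185763,  0.       ,  0.       ,  0.       ,  0.       ]), 'camera_from_world': array([[-0.02812934, -0.99944803, -0.017674  ,  0.05615967],
       [-0.99326956,  0.0299341 , -0.11189074,  0.55566194],
       [ 0.11235804,  0.01440763, -0.99356333,  0.90572052],
       [ 0.        ,  0.        ,  0.        ,  1.        ]])}
side {'K': array([[422.09667374,   0.        , 333.364533  ],
       [  0.        , 422.09667374, 194.02555853],
       [  0.        ,   0.        ,   1.        ]]), 'distortion': array([-0.01443881,  0.        ,  0.        ,  0.        ,  0.        ]), 'camera_from_world': array([[-0.94518306, -0.32638431, -0.01011267,  0.53957625],
       [-0.16527358,  0.50486956, -0.84722569,  0.15451582],
       [ 0.28162675, -0.79911201, -0.53113686,  0.7654348 ],
       [ 0.        ,  0.        ,  0.        ,  1.        ]])}
0.0187 [ 9.77421542e-01  2.11298036e-01 -6.68371993e-05 -5.13869583e-04] [ 0.22710612 -0.50069508  0.23077675] 0.1
```

View pics/top0.png

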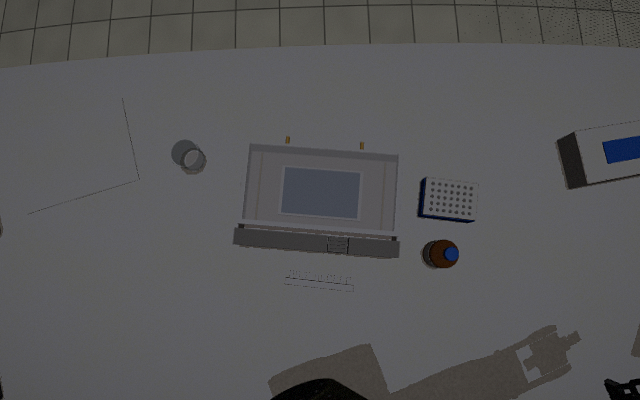

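View pics/side0.png

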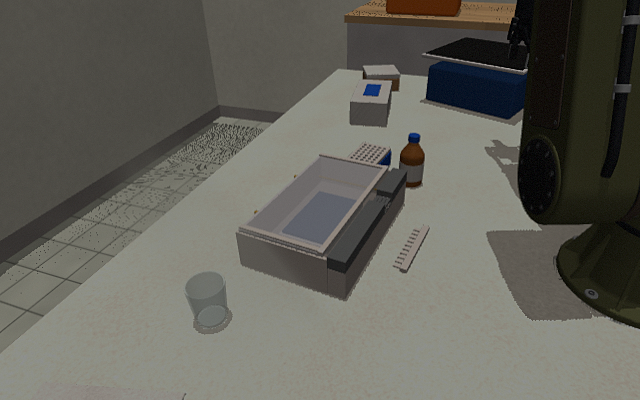

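The top view shows the rim running from about (234,236) to (399,250), with the notch near (338,245). The side view shows the notch near (385,203). I'll enlarge the rim.

```bash
python3 - <<'E'
import cv2
a=cv2.imread("pics/top0.png")[215:265,225:410]
a=cv2.convertScaleAbs(cv2.resize(a,None,fx=4.3,fy=4.3,interpolation=cv2.INTER_CUBIC),alpha=1.8)
b=cv2.imread("pics/side0.png")[150:300,230:420]
b=cv2.convertScaleAbs(cv2.resize(b,None,fx=4,fy=4,interpolation=cv2.INTER_CUBIC),alpha=1.5)
cv2.imwrite("pics/topc.png",a);cv2.imwrite("pics/sidec.png",b)
E
```

```text
(no output)
```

View pics/topc.png

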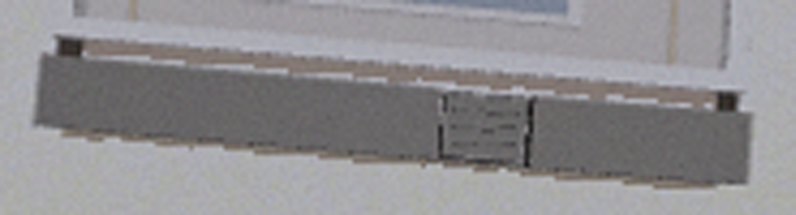

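View pics/sidec.png

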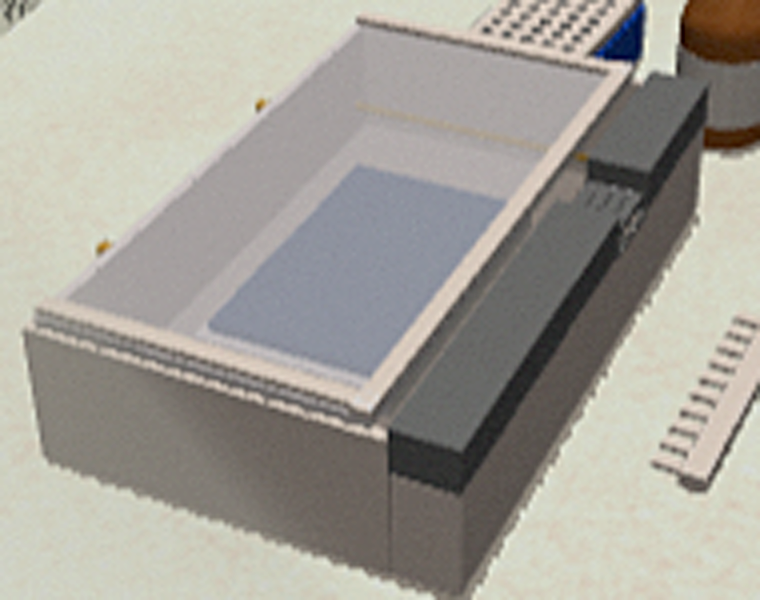

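The crop pixels give the rim corners as (42,56), (34,126), (752,113) and (746,184). The notch edges are at x≈441 and x≈530. The lid's front edge lies just behind the rim, so I'll convert these points at z=0.085.

```bash
cat >h.py <<'E'
import numpy as np,cv2
from plant import env
from scipy.spatial.transform import Rotation as R
def back(name,pts,z):
    c=env.calibration(name);T=c["camera_from_world"]
    n=cv2.undistortPoints(np.array(pts,float).reshape(-1,1,2),c["K"],c["distortion"]).reshape(-1,2)
    d=np.c_[n,np.ones(len(n))]@T[:3,:3]; o=-T[:3,:3].T@T[:3,3]
    return o+d*((z-o[2])/d[:,2])[:,None]
E
python3 - <<'E'
from h import *
px=lambda x,s,ox,oy:[(x[0]+.5)/s-.5+ox,(x[1]+.5)/s-.5+oy]
t=[px(p,4.3,225,215) for p in [(42,56),(34,126),(752,113),(746,184),(441,126),(530,133)]]
P=back("top",t,.085);print(P.round(4))
s=[px(p,4,230,150) for p in [(388,432),(458,448),(654,72),(708,86)]]
S=back("side",s,.085);print("side",S.round(4))
for Q in(P,S):
    L=Q[:2].mean(0);Rr=Q[2:4].mean(0);y=(L-Rr);n=np.linalg.norm(y);y/=n
    print(L,Rr,n,np.degrees(np.arctan2(-y[0],y[1])),np.linalg.norm(Q[0]-Q[1]))
L=P[:2].mean(0);y=(P[2:4].mean(0)-L);y/=np.linalg.norm(y);print((P[4:]-L)@y)
E
```

```text
[[ 0.5108  0.2092  0.085 ]
 [ 0.4775  0.2134  0.085 ]
 [ 0.474  -0.1277  0.085 ]
 [ 0.4406 -0.1233  0.085 ]
 [ 0.4724  0.0197  0.085 ]
 [ 0.4678 -0.0222  0.085 ]]
side [[ 0.5089  0.2107  0.085 ]
 [ 0.4786  0.2111  0.085 ]
 [ 0.4709 -0.1276  0.085 ]
 [ 0.4389 -0.1208  0.085 ]]
[0.49418383 0.21127108 0.085     ] [ 0.45728005 -0.12550384  0.085     ] 0.3387908445578712 -6.253519703073555 0.033556259748952114
[0.49374604 0.21090418 0.085     ] [ 0.45492266 -0.12421291  0.085     ] 0.3373584467663351 -6.608268891720851 0.030381157941877745
[0.19280347 0.23494753]
```

```bash
cat >>h.py <<'E'
L=np.array([.4940,.2111]); yaw=np.radians(-6.35)
ux=np.array([np.cos(yaw),np.sin(yaw)]); uy=np.array([-np.sin(yaw),np.cos(yaw)])
O=(R.from_euler('z',yaw)*R.from_euler('x',np.pi)).as_quat()
def at(s,z,dx=-.003): return [*(L-s*uy+dx*ux),z]   # s: distance from rim_left
F=lambda: env.get_wrist_force().round(2)
E
python3 - <<'E'
from h import *
print(env.solve_ik(at(.04,.2),O))
env.gripper_close()
env.move_pose(at(.04,.2),O); print(env.get_time(),env.get_ee_pos(),F())
env.line_to(at(.04,.1),max_speed=.1); f0=F()
print(f0,env.line_to(at(.04,.075),max_speed=.015,max_force=3),env.get_ee_pos(),F())
env.sleep(.2);print(env.get_time(),env.get_ee_pos(),F())
cv2.imwrite("pics/touch.png",cv2.resize(env.get_image("side")[100:300,230:500,::-1],None,fx=2.8,fy=2.8))
E
```

```text
[ 2.68188339e-01  2.52884283e-01  1.65623256e+00 -4.44089210e-16
  1.23247581e+00  1.94981307e+00]
3.425 [0.48680298 0.17117165 0.20000802] [ 0.41 -0.57  0.32]
[-0.73 -0.09  0.95] True [0.48660309 0.17169508 0.08507206] [-1.49  0.    6.17]
5.7917 [0.48660685 0.17167621 0.08507499] [-1.1  -0.96  6.19]
```

View pics/touch.png

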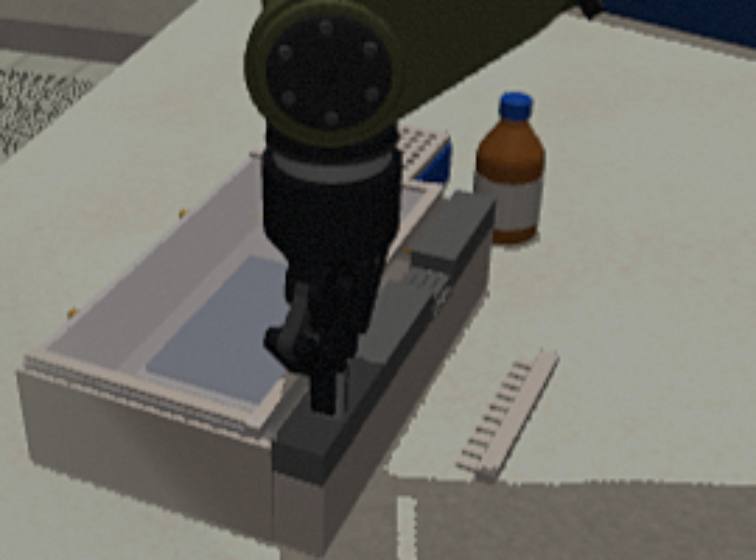

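The fingertip at (325,410) stands on the rim top near its left end, clear of the lid, with about 5 N of contact. Next I'll slide right and feel for the notch.

```bash
python3 - <<'E'
from h import *
z=env.get_ee_pos()[2]-.0005; s=.04
while s<.235:
    s+=.02 if s<.155 else .004
    env.line_to(at(s,z),max_speed=.03)
    env.sleep(.05)
    f=F(); print(round(s,3),f,round(env.get_ee_pos()[2],4),round(z,4))
    if f[2]<1.8: break
    if f[2]<4: z-=.0003
    elif f[2]>9: z+=.0003
print(env.get_time())
E
```

```text
0.06 [0.58 1.26 7.22] 0.085 0.0846
0.08 [0.02 0.61 7.37] 0.0851 0.0846
0.1 [-0.76  0.79  6.02] 0.085 0.0846
0.12 [-1.6   0.99  7.54] 0.0851 0.0846
0.14 [-0.29  0.73  6.56] 0.0851 0.0846
0.16 [-0.04  1.29  6.86] 0.085 0.0846
0.164 [0.59 1.15 7.21] 0.085 0.0846
0.168 [-0.56  0.38  6.47] 0.0851 0.0846
0.172 [-0.37  0.92  6.97] 0.085 0.0846
0.176 [-0.6   1.22  7.24] 0.085 0.0846
0.18 [0.25 0.92 7.32] 0.085 0.0846
0.184 [-0.45 -0.04  6.82] 0.0851 0.0846
0.188 [0.47 0.88 8.29] 0.085 0.0846
0.192 [0.74 1.61 7.39] 0.085 0.0846
0.196 [-0.46  0.18  7.11] 0.085 0.0846
0.2 [-0.64 -0.69  0.08] 0.0843 0.0846
14.375
```

Contact was lost at s≈0.198, which agrees with the notch seen in the pictures (0.193 to 0.235). I'll centre on it and press.

```bash
python3 - <<'E'
from h import *
z=.086
env.line_to(at(.214,z),max_speed=.03)
print(env.line_to(at(.214,.0755),max_speed=.03,max_force=5),F())
print(env.line_to(at(.214,.0635),max_speed=.01,max_force=30),F(),env.get_ee_pos())
env.sleep(.4);print(F(),env.get_ee_pos())
env.line_to(at(.214,.12),max_speed=.05)
env.line_to(at(.214,.25,-.06),max_speed=.1)
env.goto_joints([-.6,*env.get_q()[1:]]); env.sleep(.3)
print(env.get_time(),F())
cv2.imwrite("pics/done.png",cv2.resize(env.get_image("side")[130:300,220:440,::-1],None,fx=3,fy=3))
E
```

```text
False [-0.16  0.2   0.46]
True [-3.59  0.14  9.39] [ 0.46744955 -0.00124311  0.06598049]
[-2.11 -0.25  8.42] [ 0.46744809 -0.00125955  0.06598026]
20.8417 [-0.27  0.51  0.59]
```

View pics/done.png

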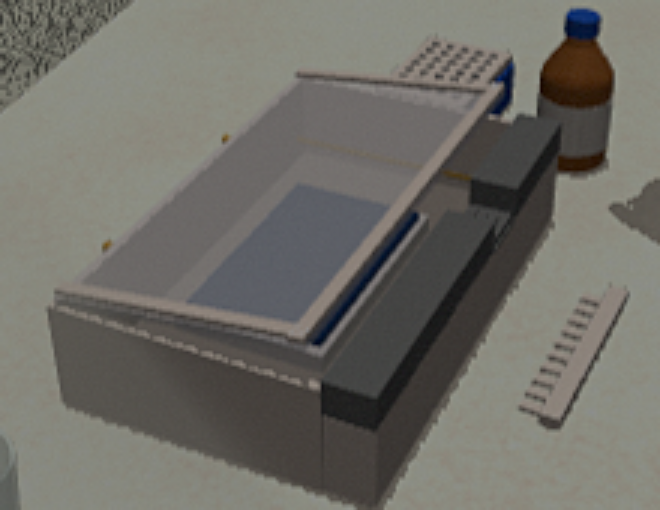

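The lid now stands ajar, its front edge raised along (310,330) to (500,95). The tab is down at z=0.066, the bystanders have not moved, and the hand is clear.

```bash
python3 -c "
from plant import env
print(env.hand_in())"
```

```text
the job is handed in; nothing more can be done
None
```

I found the notch about 214 mm from the rim's left end and pressed the tab fully down; the lid stands ajar, the hand is clear and the job is handed in (no verdict was returned).

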